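# Clamp a record book in a ratchet book press

## Robot

A 6-joint arm with a two-finger parallel gripper is mounted at the origin on the work surface. World frame = base frame: x ahead of the robot, y to its left, z up, the work surface at z = 0. Lengths are in mm, angles in rad, forces in N, time in s.
With the tool pointing down it reaches from about 275 to 750 mm from the base axis. Payload 10.2 kg.
Tool frame: the origin (TCP) lies at the very end of the fingers, on their centre line; the grasp point (between the pads) lies ctrl.hold_point_z behind it (ctrl.hold_point_z is the distance from the TCP to the grasp point, in mm); z points along the fingers, y is the line along which they close (so a half turn about z gives the same grasp; the last joint's range is limited). The gripper opens to 88 mm and grips with 3 to 60 N. Pads are 18 mm wide; open, the fingers measure 123 mm over their backs; the gripper's body (75 mm by 187 mm) begins 45 mm behind the grasp point.
Start: joints at [-1.359, 0.313, 1.498, -0, 1.331, -0.223], TCP at [221.134, -476.163, 238.72] pointing down, gripper open.
Joint ranges: [-2.94, 2.94], [-0.97, 2.17], [0.19, 2.56], [-1.23, 4.37], [0.02, 3.11], [-2.88, 2.88]. Speed limits (rad/s): [2.39, 2.39, 3.01, 3.14, 3.14, 3.14].

## Interface

Orientations are given as a rotation vector (axis times angle).
In Python, from bench import ctrl gives the robot as it stands.
- The arm moves only by the shell command python3 nudge.py 'ROWS'. ROWS is a JSON list of rows, 1 to 5 of them, each written [[dx, dy, dz], [rx, ry, rz], opening]: dx, dy, dz in shares of the most that a row can go, 1 being 62.5 mm, then a rotation vector rx, ry, rz in parts of the range, where 1.0 means pi rad, then the finger opening in mm; each row shifts and turns the commanded pose from where the row before left it, along the tool's axes as they then stand; what a row does not reach is not made up. A row lasts 1/8 s, in which the tool goes at most 62.5 mm and 0.188 rad, less where a joint would pass 70% of its speed; a pose out of reach is approached as far as the arm can. The fingers move at their own pace and stop on an object; the grip force is fixed at half the most. Time passes only in rows, so rows that do not move let the fingers close. It prints the time, the measured TCP pose, the force, the opening and the grip force at its end. Shift and turn numbers lie between -1 and 1, and a call with a number outside is refused. Input that does not fit is refused with a message, and nothing moves.
- ctrl.sense(): the state, without advancing time (a new reading comes with each control period).
- ctrl.grab_frame(name): name is "scene" or "side" or "wrist"; returns the picture (480x640x3 uint8, red, green, blue); there is no depth.
- ctrl.camera_info(name): a dict with "fovy" (degrees; the focal length in pixels is half the picture's height over the tangent of half this angle, whatever the lens; pixels are square), "cx", "cy" (the principal point, pixels), "view" (4x4, takes a point from world to camera coordinates). Camera axes: x right, y down, z forward; pixel columns grow to the right and rows downward; lengths in mm; the calibration is good to about 2 mm. A picture is of the moment at which its call begins: read the wrist's pose just before it. camera_info takes no time and is no camera call; for the wrist camera it gives the pose at the moment of the call.
- ctrl.job_done(): hands the job in; it is judged then, once.
The state is a dict: "t": time; "joints": joint angles; "joint_vel": joint speeds; "joint_efforts": joint torques, N m; "ee_pos": TCP position; "tool_rot": TCP orientation; "wrist_force": force on the tool from outside, world axes, zero at the start; "moment": the same for the moment, N m; "gripper_width": finger opening in mm; "gripper_force": force on a finger pad.
Only numpy, scipy, OpenCV 4.12 (cv2) and the standard library are available. Lean on these libraries where they do the work, as an engineer would, in place of code of your own. Each camera call takes 0.05 s, during which the arm holds its last target. There are 200 camera calls.

## Task

Close the ratchet book press on the record book standing in it: squeeze its trigger towards the fixed grip and let it out again, pump after pump, until the sprung pad meets the book and is pushed roughly half way back on its springs, never bottomed hard or crushing the book. Work the jaw only by the trigger, do not touch the book or disturb the other things on the counter, and finish while still holding the trigger squeezed.

Things in the scene. Friction and masses are not known exactly. Their poses are not given: they have to be found in the camera images.
- press: Book press fixed to the counter: steel base 120 x 280 x 12 mm (y -120 to 160). Origin on the counter; y runs along the press to the fixed jaw (grey upright plate, inner face y = 130, top z = 106). At the other end two grey cheeks (y -101 to -35, top z 87, 40 wide) carry the upright black fixed grip and, on its +y side, the black trigger. A bar low through the cheeks carries the moving jaw.
- handle_grip (a point): Point mid-thickness in the upright fixed black grip, at press (0, -88, 145 mm). The grip is 24 wide (x), 10 thick (y -93 to -83), top 160 mm above the counter. Axes as the press.
- trigger (a joint): Trigger angle, rad: 0 let out, 0.32 fully squeezed. Pivots about the press's x at press (y -63, z 72 mm); squeezing moves its top to the fixed grip (-y). One-way ratchet: squeezing drives the jaw +y about 38 mm per rad after up to 7 mm lost; a full pump gains 7 mm (one tooth); let out, it springs back by itself and the jaw stays. Needs 2 to 3 N at the grip point when free, 8 to 16 N driving.
- trigger_grip (a point): Point on the trigger's centre line 70 mm from the pivot, where to squeeze; moves with it. Let out at press (0, -49, 141 mm), fully squeezed (0, -71, 141 mm). Outside measure over trigger and fixed grip there: 49 mm let out, 27 mm fully squeezed. Axes as the press when let out.
- trigger_bar: The trigger: flat black bar 20 wide, 10 thick, 78 long, running up from its pivot, top about 150 mm above the counter; let out it leans 0.2 rad towards the fixed jaw, squeezed 0.12 rad towards the grip. Origin at the pivot.
- ram: Sliding bar (sticks out behind the press, to y = -155 at most) with the moving grey jaw plate (80 x 10 x 80 mm, top z = 96). Not to be pushed by the robot. Origin is the press's when run fully back; moves only along the press's y. A friction brake of about 12 N holds it; it cannot be run back by the trigger.
- plunger (a joint): How far the sprung pad is pushed back towards the jaw plate, m: 0 free, 0.014 bottomed. Spring 0.8 N per mm.
- pad: Flat dark rubber-faced pad 80 x 8 x 70 mm on two sprung pins in front of the moving jaw plate, 15 mm gap to the plate when free. Its origin is that of the press when run fully back and free; see point pad_face for the face.
- pad_face (a point): Centre of the pad's front face, 56 mm above the counter. It starts 25 to 55 mm from the book's near cover. y of the press is the closing direction.
- book: Hardback record book 140 (x) x 30 thick (y) x 110 high (z), about 0.35 kg, standing spine up on the press base (12 mm above the counter) close to the fixed jaw. Origin at the centre of its underside; near cover at y = -15 mm.
- stapler: Bystander: orange and black stapler 140 x 36 x 53 mm, loose.
- stamp: Bystander: wooden rubber stamp, 36 mm diameter, 74 high, standing loose.
- mug: Bystander: white mug, 80 mm diameter, 95 high, loose.
- tape: Bystander: tape dispenser 140 x 55 x 80 mm, loose.
- punch: Bystander: hole punch 100 x 110 x 75 mm, loose.
- notebook: Bystander: closed notebook 150 x 105 x 18 mm lying flat, loose.

How it is judged (in metres and radians):
On the way, in this order (a step that is already met when the one before it is completed fails the run):
1. the trigger has been squeezed and has driven the jaw forward (distance of ram from where it was at the start of the episode above 0.002 m and value of joint trigger above 0.16 rad), for 0.05 s.
2. the trigger has been let out for another pump, with the jaw kept forward (value of joint trigger below 0.12 rad and distance of ram from where it was at the start of the episode above 0.002 m).
3. the pad bears on the book (contact force between pad and book above 1 N), for 0.1 s.
At the end, for the whole second after the job is handed in: The pad presses on the book with 2.5 to 11 N, pushed back 3 to 13 mm of its 14 mm; the fingers still press on the trigger (over 1 N) and hold it squeezed by more than 0.04 rad; the book stands upright (within 0.06 rad), at rest against the fixed jaw (its origin beyond 111 mm along the press) (contact force between pad and book between 2.5 and 11 N and value of joint plunger between 0.003 and 0.013 m and contact force between the fingers and trigger_bar above 1 N and value of joint trigger above 0.04 rad and y of book in the frame of press above 0.111 m and angle between book's own z axis and vertical below 0.06 rad and linear speed of book below 0.02 m/s); the arm keeps its last pose, push and grip.
It fails at once if the book is crushed (pad force over 25 N) (contact force between pad and book above 25 N).
It fails at once if the robot pushes the moving jaw or its bar directly (contact force between any of the fingers, the arm and ram above 2 N).
It fails at once if the robot touches the book (contact force between any of the fingers, the arm and book above 2 N).
It fails at once if a bystander is moved more than 30 mm (distance of any of stapler, stamp, mug, tape, punch, notebook from where it was at the start of the episode above 0.03 m).
It also fails if it takes over 64 s, if anything falls off the work surface, if the arm or the gripper's body presses on something with over 40 N, if the wrist force passes 120 N, or if a joint passes its speed limit or range.

## Working session

There is one attempt and no reset: what is moved stays moved. The work goes in short steps, Python scripts to look and compute and a shell command to move; the robot and the scene stay as the last step left them, time stands still between calls to the robot, and variables do not carry over. Pictures are saved under pics/ and viewed, at most 10 in all, crops included, and the job is handed in when it is done.

```bash
ls; mkdir -p pics
python3 - <<'E'
from bench import ctrl
import cv2
for n in("scene","side"):
    cv2.imwrite(f"pics/{n}0.png",ctrl.grab_frame(n)[:,:,::-1])
    i=ctrl.camera_info(n);print(n,i)
s=ctrl.sense();print(s,ctrl.hold_point_z)
E
```

```text
bench.py
nudge.py
pics
scene {'fovy': 53.47347366456299, 'cx': 317.6592713647472, 'cy': 244.79906221279813, 'view': array([[ 5.16475131e-01,  8.56173096e-01,  1.48683691e-02,
        -2.75939186e+02],
       [ 6.60849169e-01, -3.87486432e-01, -6.42753950e-01,
        -3.04967650e+02],
       [-5.44547349e-01,  3.41792180e-01, -7.65928385e-01,
         1.52886232e+03],
       [ 0.00000000e+00,  0.00000000e+00,  0.00000000e+00,
         1.00000000e+00]])}
side {'fovy': 51.60586892604425, 'cx': 317.3500139853128, 'cy': 238.68514131488806, 'view': array([[-8.78774429e-01, -4.77232319e-01, -2.19483440e-03,
         4.99612483e+02],
       [-3.13490967e-01,  5.80716920e-01, -7.51326342e-01,
         2.58508888e+02],
       [ 3.59831790e-01, -6.59558316e-01, -6.59927201e-01,
         8.16570959e+02],
       [ 0.00000000e+00,  0.00000000e+00,  0.00000000e+00,
         1.00000000e+00]])}
{'t': 0.1, 'joints': array([-1.35943027e+00,  3.13379515e-01,  1.49834256e+00, -3.33619489e-05,
        1.33105373e+00, -2.23389472e-01]), 'joint_vel': array([-7.31919902e-04,  1.50798076e-03, -9.02380190e-04,  1.48105823e-04,
        6.15211454e-04,  8.41743218e-05]), 'joint_efforts': array([ 1.53073077e-03, -4.02813792e+01, -2.52644044e+01,  6.95234584e-02,
        3.42408952e-02, -6.37196604e-05]), 'ee_pos': array([ 221.06112573, -475.93667914,  238.23273454]), 'tool_rot': array([-3.06650133e+00, -6.77303769e-01,  3.97101683e-05]), 'wrist_force': array([-0.72387497,  0.02727995,  0.73806679]), 'moment': array([-0.03214302,  0.00534133,  0.03236553]), 'gripper_force': 0.0, 'gripper_width': 88.16326235437113} 18.700000000000003
```

View pics/scene0.png

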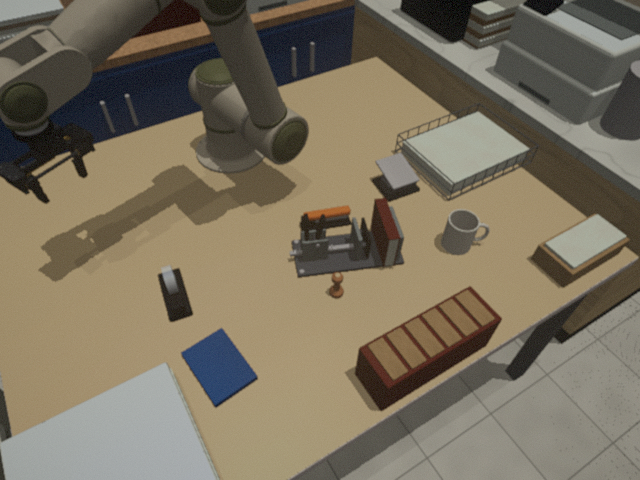

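View pics/side0.png

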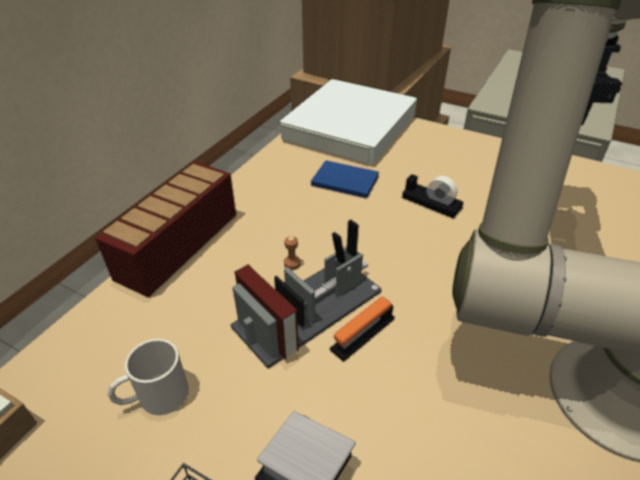

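The scene view shows the press at (295–403, 200–275), with the handles on the left at (305–325, 215–235) and the book at (387,232). In the side view the trigger and grip tips are at (338,235) and (352,225), and the book is at (268,310). The stapler lies beside the press. I'll enlarge both views next.

Run:
```python
import cv2,numpy as np
a=cv2.imread("pics/scene0.png")[185:285,280:415];b=cv2.imread("pics/side0.png")[215:370,220:400]
a=cv2.resize(a,None,fx=5.5,fy=5.5,interpolation=cv2.INTER_CUBIC)
b=cv2.resize(b,None,fx=3.8,fy=3.8,interpolation=cv2.INTER_CUBIC)
cv2.imwrite("pics/a.png",a);cv2.imwrite("pics/b.png",b);print(a.shape,b.shape)
```

```text
(550, 742, 3) (589, 684, 3)
```

View pics/a.png

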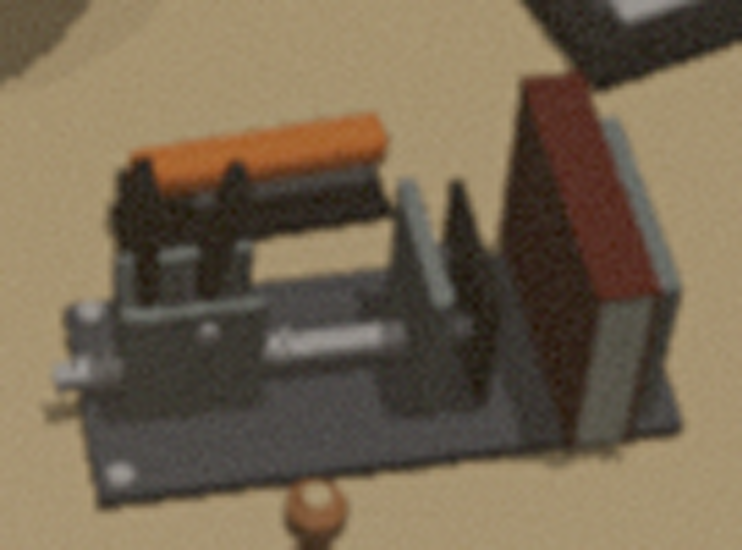

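View pics/b.png

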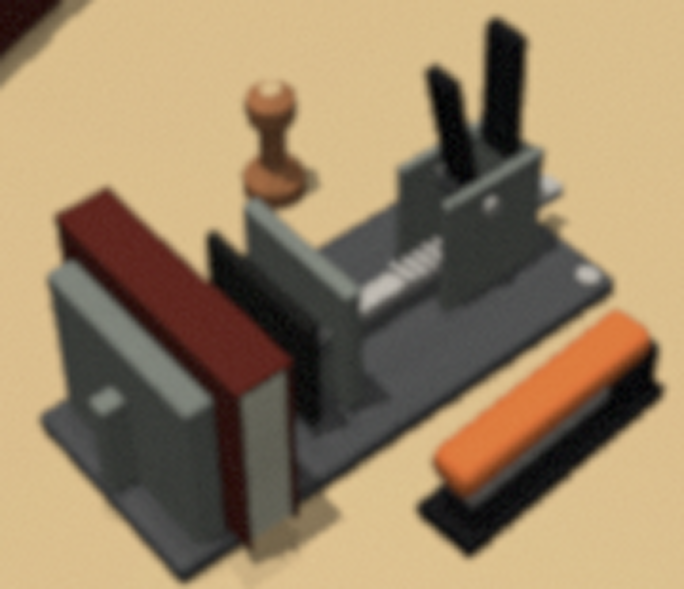

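The corners can be read in both crops, so I'll solve for the press pose from them (about x, y and yaw). The pad and book positions come from edges at known heights.

```bash
cat > h.py <<'E'
from bench import ctrl
import numpy as np
from scipy.optimize import least_squares
from scipy.spatial.transform import Rotation as R
def proj(n,P):
    i=ctrl.camera_info(n);f=240/np.tan(np.radians(i["fovy"]/2))
    c=np.atleast_2d(P)@i["view"][:3,:3].T+i["view"][:3,3]
    return c[:,:2]/c[:,2:]*f+[i["cx"],i["cy"]]
def ray(n,uv,z):
    i=ctrl.camera_info(n);f=240/np.tan(np.radians(i["fovy"]/2));V=i["view"]
    d=V[:3,:3].T@np.array([(uv[0]-i["cx"])/f,(uv[1]-i["cy"])/f,1]);o=-V[:3,:3].T@V[:3,3]
    return o+d*(z-o[2])/d[2]
def w(p,P):
    c,s=np.cos(p[2]),np.sin(p[2]);P=np.atleast_2d(np.array(P,float))
    return P@np.array([[c,-s,0],[s,c,0],[0,0,1]]).T+[p[0],p[1],0]
def topress(p,X): return R.from_euler('z',-p[2]).apply(np.array(X)-[p[0],p[1],0])
sc=lambda u,v:(280+(u+.5)/5.5-.5,185+(v+.5)/5.5-.5)
sd=lambda u,v:(220+(u+.5)/3.8-.5,215+(v+.5)/3.8-.5)
E
python3 - <<'E'
from h import *
obs=[("scene",(60,-120,12),sc(98,492)),("scene",(60,160,12),sc(682,424)),("scene",(-60,-120,12),sc(66,304)),
("scene",(20,-101,87),sc(124,318)),("scene",(20,-35,87),sc(268,300)),
("side",(-60,-120,12),sd(612,282)),("side",(-60,160,12),sd(183,570)),("side",(60,160,12),sd(42,416)),
("side",(0,-88,160),sd(507,30)),("scene",(0,-88,160),sc(137,166)),("side",(-20,-101,87),sd(543,150)),("side",(-20,-35,87),sd(443,205))]
def res(p): return np.concatenate([proj(n,w(p,P))[0]-uv for n,P,uv in obs])
x0=ray("scene",sc(98,492),12);x1=ray("scene",sc(682,424),12);print(x0,x1,np.linalg.norm(x1-x0))
d=x1-x0;yaw=np.arctan2(-d[0],d[1]);m=(x0+x1)/2
r=least_squares(res,[m[0],m[1],yaw],loss='soft_l1');p=r.x;print(p);print(res(p).reshape(-1,2).round(1).tolist())
np.save("p.npy",p)
f=lambda n,uv,z:topress(p,ray(n,uv,z)).round(1)
print("book top edges side",f("side",sd(292,362),122),f("side",sd(215,410),122),f("side",sd(58,215),122),"scene",f("scene",sc(598,300),122),f("scene",sc(525,80),122))
print("pad top side",f("side",sd(212,235),91),f("side",sd(325,328),91),"scene",f("scene",sc(458,183),91),f("scene",sc(497,262),91))
print("plate top side",f("side",sd(250,200),96),f("side",sd(355,300),96),"scene",f("scene",sc(405,183),96),f("scene",sc(447,302),96))
print("trig top",f("side",sd(447,72),149),f("scene",sc(235,165),149))
print("grip w",w(p,[0,-88,145]),w(p,[0,-49,141]))
s=ctrl.sense();print(R.from_rotvec(s["tool_rot"]).as_matrix().round(3))
E
```

```text
[545.56265124 -66.5832279   12.        ] [650.03409371 189.15453     12.        ] 276.25365718794507
[ 5.35906135e+02  6.44909776e+01 -3.72613408e-01]
[[-0.4, 1.1], [0.8, -0.4], [-0.9, -0.5], [-0.3, 0.6], [-0.0, 0.6], [1.5, -0.7], [-0.7, 1.5], [-1.7, -0.3], [-0.1, -0.2], [1.2, 1.2], [0.9, 0.1], [1.4, 1.4]]
book top edges side [-70.3 100.1 122. ] [-70.  140.3 122. ] [ 67.7 127.5 122. ] scene [ 69.7  99.9 122. ] [-66.7 101.9 122. ]
pad top side [37.4 64.6 91. ] [-42.8  60.5  91. ] scene [-35.4  65.3  91. ] [15.3 71.5 91. ]
plate top side [40.4 39.3 96. ] [-42.   42.2  96. ] scene [-34.7  39.5  96. ] [39.2 42.2 96. ]
trig top [  4.4 -54.  149. ] [ -8.7 -46.3 149. ]
grip w [[503.86966904 -17.4703845  145.        ]] [[518.06764813  18.85340095 141.        ]]
[[ 0.907  0.421 -0.   ]
 [ 0.421 -0.907  0.001]
 [ 0.    -0.001 -1.   ]]
```

Careful with the scale: shifts go in shares of 62.5 mm and turns go in shares of pi rad. That gives: 0.161 rad / 3.1416 = 0.0512.

```bash
python3 nudge.py '[[[0, 0, 0], [0, 0, 0.0512], 88], [[0, 0, 0], [0, 0, 0.0512], 88], [[0, 0, 0], [0, 0, 0.0512], 88], [[0, 0, 0], [0, 0, 0.0512], 88], [[0, 0, 0], [0, 0, 0.0512], 88]]'
cat > d.py <<'E'
from h import *
import sys
p=np.load("p.npy");s=ctrl.sense();M=R.from_rotvec(s["tool_rot"]).as_matrix()
g=w(p,[0,float(sys.argv[1]),float(sys.argv[2])])[0]
print("tool delta",(M.T@(g-s["ee_pos"])).round(1),"press",topress(p,s["ee_pos"]).round(1),"yaw err",np.round(np.arctan2(*(M.T@[np.sin(p[2]),-np.cos(p[2]),0])[:2]),4),"F",s["wrist_force"].round(1),"tilt",M[2].round(3),"t",s["t"],"j",s["joints"].round(2))
E
python3 d.py -72 200
```

```text
t: 0.72
ee_pos: [221.1, -476.0, 238.4]
tool_rot: [-3.086, 0.586, 0.0]
wrist_force: [-0.3, 0.1, -0.8]
gripper_width: 87.9
gripper_force: 0.0
tool delta [  94.8 -546.3   38.7] press [ -96.4 -618.   238.4] yaw err 0.0029 F [-0.3  0.1 -0.8] tilt [-0.    -0.001 -1.   ] t 0.725 j [-1.36  0.31  1.5   0.    1.33  0.59]
```

To row units: -54 mm is -0.864, 9.5 mm is 0.152.

```bash
python3 nudge.py '[[[0.152, -0.864, 0], [0, 0, 0], 88], [[0.152, -0.864, 0], [0, 0, 0], 88], [[0.152, -0.864, 0], [0, 0, 0], 88], [[0.152, -0.864, 0], [0, 0, 0], 88], [[0.152, -0.864, 0], [0, 0, 0], 88]]'; python3 nudge.py '[[[0.152, -0.864, 0], [0, 0, 0], 88], [[0.152, -0.864, 0], [0, 0, 0], 88], [[0.152, -0.864, 0], [0, 0, 0], 88], [[0.152, -0.864, 0], [0, 0, 0], 88], [[0, 0, 0], [0, 0, 0], 88]]'; python3 d.py -72 122
```

```text
t: 1.35
ee_pos: [363.6, -240.0, 238.6]
tool_rot: [-3.088, 0.579, 0.0]
wrist_force: [1.2, 0.2, -0.1]
gripper_width: 87.8
gripper_force: 0.0
t: 1.98
ee_pos: [477.4, -51.4, 238.3]
tool_rot: [-3.089, 0.571, 0.001]
wrist_force: [0.0, -1.0, -0.5]
gripper_width: 87.6
gripper_force: 0.0
tool delta [ 12.8 -57.1 116.3] press [ -12.3 -129.2  238.3] yaw err -0.0072 F [ 0.  -1.  -0.5] tilt [-0.001 -0.    -1.   ] t 1.975 j [-0.35  0.21  1.63  0.    1.3   1.58]
```

To row units: -29 mm is -0.464, -28 mm is -0.448.

```bash
python3 nudge.py '[[[0.096, -0.448, 0], [0, 0, 0], 88], [[0.112, -0.464, 0], [0, 0, 0], 88], [[0, 0, 0.4], [0, 0, 0], 88], [[0, 0, 0.448], [0, 0, 0], 88], [[0, 0, 0], [0, 0, 0], 88]]'; python3 d.py -72 122
python3 - <<'E'
from h import *
import cv2
o=[]
for n,(x,y) in {"side":(220,100),"scene":(230,110)}.items():
    im=ctrl.grab_frame(n)[y:y+240,x:x+190,::-1]; o.append(cv2.resize(im,None,fx=2.1,fy=2.1,interpolation=cv2.INTER_CUBIC))
cv2.imwrite("pics/c.png",np.hstack(o));print(np.hstack(o).shape)
E
```

```text
t: 2.6
ee_pos: [508.3, -6.2, 184.3]
tool_rot: [-3.088, 0.58, 0.006]
wrist_force: [-0.2, 0.2, 0.2]
gripper_width: 87.9
gripper_force: 0.0
tool delta [ 0.2 -4.  62.3] press [  0.  -75.9 184.3] yaw err -0.0014 F [-0.2  0.2  0.2] tilt [-0.004  0.001 -1.   ] t 2.6 j [-0.24  0.33  1.62 -0.    1.19  1.7 ]
(504, 798, 3)
```

View pics/c.png

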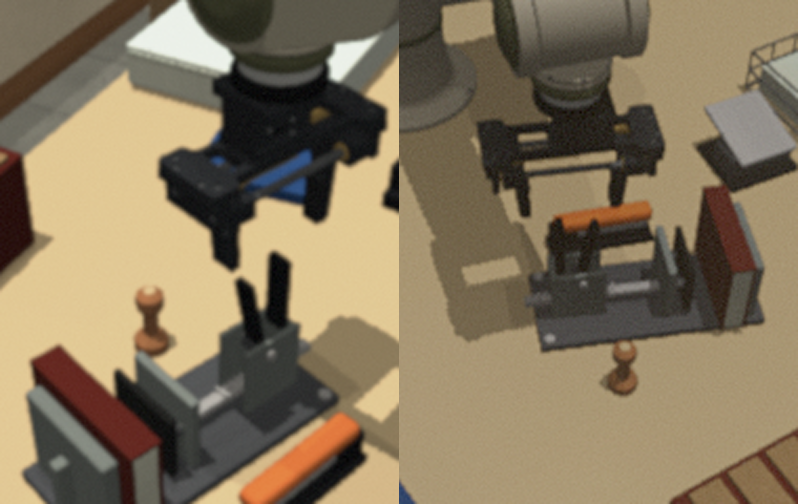

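The picture shows the open fingers above both handles (fingertips at (228,265) and (318,215) in the left half, bars at (248,310) and (278,290)), and they straddle the pair. I'll descend.

To row units: 21 mm is 0.336, 20 mm is 0.32.

```bash
python3 nudge.py '[[[0, -0.064, 0.32], [0, 0, 0], 88], [[0, 0, 0.336], [0, 0, 0], 88], [[0, 0, 0.336], [0, 0, 0], 88], [[0, 0, 0], [0, 0, 0], 64], [[0, 0, 0], [0, 0, 0], 64]]'; python3 d.py -72 122;  python3 nudge.py '[[[0, 0, 0], [0, 0, 0], 64], [[0, 0, 0], [0, 0, 0], 64]]'; python3 d.py -72 122
```

```text
t: 3.32
ee_pos: [511.6, -2.2, 125.2]
tool_rot: [3.088, -0.578, 0.004]
wrist_force: [0.1, 0.1, 0.8]
gripper_width: 69.9
gripper_force: 0.0
tool delta [-1.6  1.   3.2] press [  1.6 -71.  125.2] yaw err -0.0022 F [0.1 0.1 0.8] tilt [ 0.002 -0.    -1.   ] t 3.325 j [-0.23  0.4   1.69  0.    1.05  1.71]
t: 3.58
ee_pos: [511.1, -1.9, 124.4]
tool_rot: [3.088, -0.578, 0.002]
wrist_force: [0.1, 0.6, 0.5]
gripper_width: 63.9
gripper_force: 0.0
tool delta [-1.1  1.1  2.4] press [  1.1 -70.9 124.4] yaw err -0.0024 F [0.1 0.6 0.5] tilt [ 0.001 -0.    -1.   ] t 3.575 j [-0.23  0.4   1.69 -0.    1.05  1.71]
```

To row units: 8 mm is 0.128.

```bash
for i in 1; do python3 nudge.py '[[[0, 0.128, 0], [0, 0, 0], 64], [[0, 0, 0], [0, 0, 0], 64]]'; python3 d.py -72 122;  python3 nudge.py '[[[0, 0.128, 0], [0, 0, 0], 64], [[0, 0, 0], [0, 0, 0], 64]]'; python3 d.py -72 122; python3 nudge.py '[[[0, 0.096, 0], [0, 0, 0], 64], [[0, 0, 0], [0, 0, 0], 64]]'; python3 d.py -72 122; done | grep tool.d
```

```text
tool delta [-1.1 -6.5  2.4] press [  1.1 -78.5 124.4] yaw err -0.0019 F [2.1 5.9 4. ] tilt [ 0.001 -0.002 -1.   ] t 3.825 j [-0.25  0.4   1.7   0.    1.04  1.69]
tool delta [ -1.2 -14.2   2.8] press [  1.3 -86.2 124.7] yaw err -0.0018 F [2.4 7.8 6.4] tilt [ 0.002 -0.003 -1.   ] t 4.075 j [-0.27  0.39  1.71  0.    1.04  1.67]
tool delta [ -1.3 -19.7   3.1] press [  1.3 -91.8 125. ] yaw err -0.0018 F [ 1.7 10.1  8.8] tilt [ 0.002 -0.004 -1.   ] t 4.325 j [-0.28  0.39  1.71  0.    1.04  1.66]
```

To row units: 3 mm is 0.048.

```bash
(python3 nudge.py '[[[0, 0.048, 0], [0, 0, 0], 64], [[0, 0, 0], [0, 0, 0], 64]]'; python3 d.py -72 122;  python3 nudge.py '[[[0, 0.048, 0], [0, 0, 0], 64], [[0, 0, 0], [0, 0, 0], 64]]'; python3 d.py -72 122; python3 nudge.py '[[[0, -0.192, 0], [0, 0, 0], 64], [[0, -0.224, 0], [0, 0, 0], 64], [[0, 0, 0], [0, 0, 0], 64]]'; python3 d.py -72 122) | grep tool.d
```

```text
tool delta [ -1.3 -22.5   3.1] press [  1.4 -94.5 125. ] yaw err -0.0018 F [ 2.6 11.7  9.4] tilt [ 0.002 -0.004 -1.   ] t 4.575 j [-0.28  0.39  1.71  0.    1.04  1.66]
tool delta [ -1.3 -24.6   3.1] press [  1.3 -96.6 124.9] yaw err -0.0015 F [ 5.  16.7  8.5] tilt [ 0.003 -0.006 -1.   ] t 4.825 j [-0.29  0.39  1.72  0.01  1.04  1.65]
tool delta [-0.7 -0.3  1.5] press [  0.7 -72.3 123.5] yaw err -0.0038 F [-0.1 -0.3  0.7] tilt [-0.  0. -1.] t 5.2 j [-0.24  0.4   1.69 -0.    1.05  1.7 ]
```

To row units: 13 mm is 0.208, 12 mm is 0.192.

```bash
(for k in 1; do python3 nudge.py '[[[0, 0.192, 0], [0, 0, 0], 64], [[0, 0.208, 0], [0, 0, 0], 64], [[0, 0, 0], [0, 0, 0], 64]]'; python3 d.py -72 122; python3 nudge.py '[[[0, -0.192, 0], [0, 0, 0], 64], [[0, -0.208, 0], [0, 0, 0], 64], [[0, 0, 0], [0, 0, 0], 64]]'; python3 d.py -72 122; python3 nudge.py '[[[0, 0.192, 0], [0, 0, 0], 64], [[0, 0.208, 0], [0, 0, 0], 64], [[0, 0, 0], [0, 0, 0], 64]]'; python3 d.py -72 122; python3 nudge.py '[[[0, -0.192, 0], [0, 0, 0], 64], [[0, -0.208, 0], [0, 0, 0], 64], [[0, 0, 0], [0, 0, 0], 64]]'; python3 d.py -72 122; done) | grep tool.d
cat > look.py <<'E'
from h import *
import cv2,sys
n=sys.argv[1]
im=ctrl.grab_frame("side")[:,:,::-1]; cv2.imwrite(f"pics/raw{n}.png",im)
b=im[255:345,220:330]
cv2.imwrite(f"pics/s{n}.png",cv2.resize(b,None,fx=6,fy=6,interpolation=cv2.INTER_CUBIC))
E
python3 look.py 3
```

```text
tool delta [ -0.8 -24.6   2.4] press [  0.8 -96.6 124.2] yaw err -0.0003 F [ 4.7 17.7  3.6] tilt [ 0.001 -0.006 -1.   ] t 5.575 j [-0.29  0.39  1.72  0.01  1.04  1.65]
tool delta [-0.8 -0.6  1.6] press [  0.8 -72.6 123.6] yaw err -0.0034 F [-0.2 -0.5  0.9] tilt [-0.  0. -1.] t 5.95 j [-0.24  0.4   1.69 -0.    1.04  1.7 ]
tool delta [ -0.9 -24.6   2.4] press [  0.9 -96.7 124.3] yaw err -0.0003 F [ 4.9 16.8  3.4] tilt [ 0.001 -0.006 -1.   ] t 6.325 j [-0.29  0.39  1.72  0.01  1.04  1.65]
tool delta [-0.8 -0.7  1.6] press [  0.8 -72.7 123.6] yaw err -0.0034 F [0.4 0.5 0.5] tilt [-0.  0. -1.] t 6.7 j [-0.24  0.4   1.69 -0.    1.04  1.7 ]
```

View pics/s3.png

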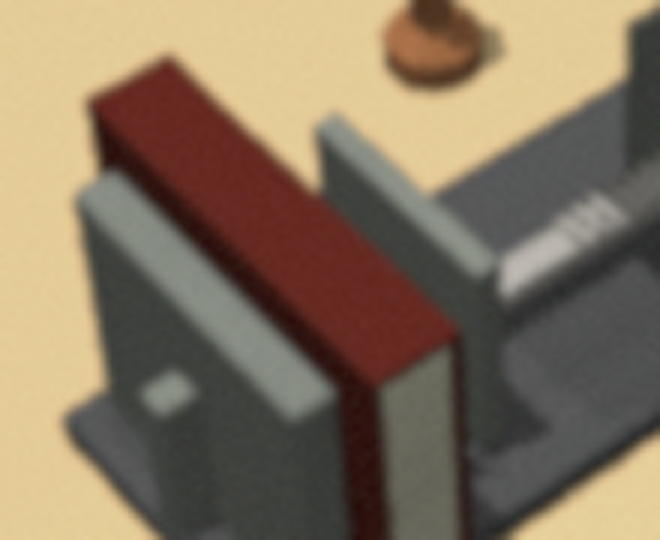

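```bash
python3 - <<'E'
from h import *
p=np.load("p.npy")
c=lambda u,v:(220+(u+.5)/6-.5,255+(v+.5)/6-.5)
f=lambda uv,z:topress(p,ray("side",uv,z)).round(1)
print("plate now", [f(c(*q),96).tolist() for q in((318,128),(488,280),(335,115),(500,262))])
print("plate start",[f(sd(*q),96).tolist() for q in((246,207),(353,303),(257,198),(362,291))])
print("book",[f(c(*q),122).tolist() for q in((170,57),(458,330),(92,102),(375,385))])
print("fixed jaw front/back",[f(c(*q),106).tolist() for q in((120,172),(335,395),(80,195),(295,418))])
E
python3 - <<'E'
import sys;sys.path.insert(0,'.')
from h import *
import cv2
im=ctrl.grab_frame("scene")[:,:,::-1]; cv2.imwrite("pics/rawscene3.png",im)
b=im[205:275,335:415]; cv2.imwrite("pics/t3.png",cv2.resize(b,None,fx=8,fy=8,interpolation=cv2.INTER_CUBIC))
E
```

```text
plate now [[37.7, 70.3, 96.0], [-42.2, 69.2, 96.0], [38.8, 63.2, 96.0], [-39.1, 62.3, 96.0]]
plate start [[37.8, 43.6, 96.0], [-42.9, 44.0, 96.0], [39.3, 35.9, 96.0], [-39.9, 36.2, 96.0]]
book [[67.9, 100.1, 122.0], [-69.2, 100.4, 122.0], [66.9, 127.9, 122.0], [-69.9, 128.7, 122.0]]
fixed jaw front/back [[52.1, 130.1, 106.0], [-54.7, 131.7, 106.0], [51.9, 143.9, 106.0], [-54.1, 144.5, 106.0]]
```

View pics/t3.png

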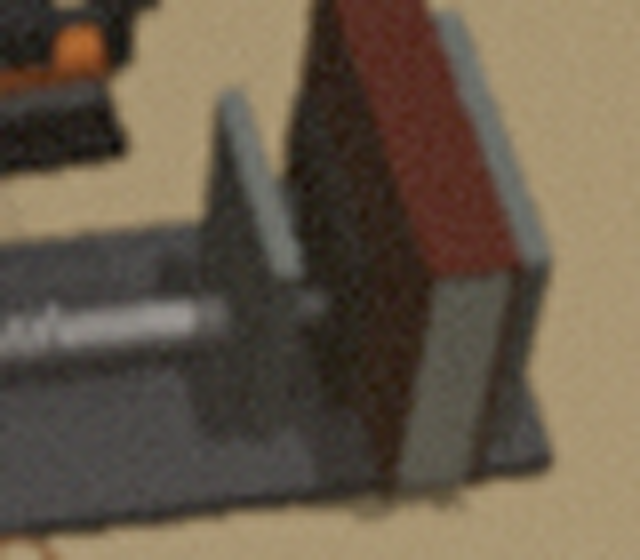

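The plate has moved about 26 mm (12+7+7), leaving roughly 6 mm from pad to book, so two more full pumps should press the pad in about 8 mm. The scene crop shows the pad just in front of the plate, close to the cover at about (310,300).

To row units: 13 mm is 0.208, 12 mm is 0.192.

```bash
(python3 nudge.py '[[[0, 0.192, 0], [0, 0, 0], 64], [[0, 0.208, 0], [0, 0, 0], 64], [[0, 0, 0], [0, 0, 0], 64]]'; python3 d.py -72 122; python3 nudge.py '[[[0, -0.192, 0], [0, 0, 0], 64], [[0, -0.208, 0], [0, 0, 0], 64], [[0, 0, 0], [0, 0, 0], 64]]'; python3 d.py -72 122; python3 nudge.py '[[[0, 0.16, 0], [0, 0, 0], 64], [[0, 0.128, 0], [0, 0, 0], 64], [[0, 0, 0], [0, 0, 0], 64]]'; python3 d.py -72 122; python3 nudge.py '[[[0, 0.064, 0], [0, 0, 0], 64], [[0, 0, 0], [0, 0, 0], 64]]'; python3 d.py -72 122 ) | grep tool.d
python3 look.py 5
```

```text
tool delta [ -0.9 -24.6   2.5] press [  0.9 -96.6 124.3] yaw err -0.0004 F [ 4.7 17.5  5.1] tilt [ 0.001 -0.006 -1.   ] t 7.175 j [-0.29  0.39  1.72  0.01  1.04  1.65]
tool delta [-0.8 -0.6  1.6] press [  0.8 -72.6 123.6] yaw err -0.0035 F [-0.5  0.3 -0.2] tilt [-0.  0. -1.] t 7.55 j [-0.24  0.4   1.69 -0.    1.04  1.7 ]
tool delta [ -0.9 -18.7   2.3] press [  0.9 -90.7 124.3] yaw err -0.001 F [ 1.9 10.   5.2] tilt [ 0.001 -0.003 -1.   ] t 7.925 j [-0.27  0.39  1.71  0.    1.04  1.67]
tool delta [ -0.9 -21.9   2.5] press [  0.9 -93.9 124.4] yaw err -0.0012 F [ 4.  13.5  5.8] tilt [ 0.001 -0.004 -1.   ] t 8.175 j [-0.28  0.39  1.71  0.    1.04  1.66]
```

View pics/s5.png

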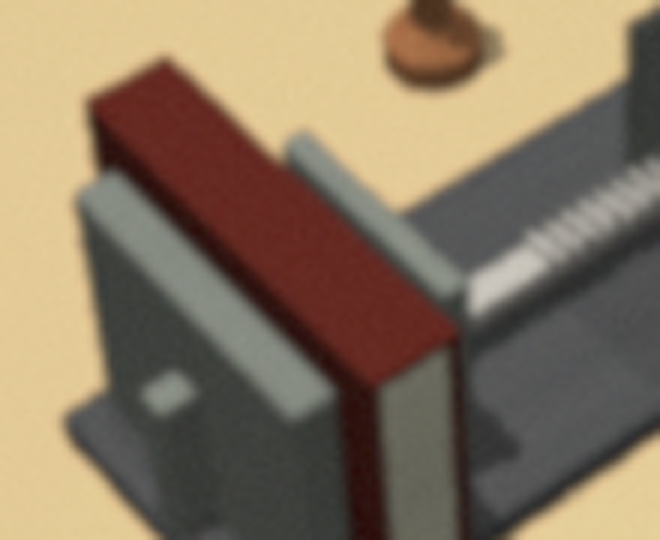

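Run:
```python
from h import *
p=np.load("p.npy")
c=lambda u,v:(220+(u+.5)/6-.5,255+(v+.5)/6-.5)
f=lambda uv,z:topress(p,ray("side",uv,z)).round(1)
print([f(c(*q),96).tolist() for q in((305,130),(470,275),(287,145))])
print("book",[f(c(*q),122).tolist() for q in((165,57),(457,330))])
```

```text
[[39.6, 73.8, 96.0], [-37.4, 71.9, 96.0], [38.0, 81.5, 96.0]]
book [[68.8, 101.3, 122.0], [-69.1, 100.6, 122.0]]
```

Compression is about 4.5 mm so far, so I'll finish the stroke and hold it.

To row units: 3 mm is 0.048.

```bash
(python3 nudge.py '[[[0, 0.048, 0], [0, 0, 0], 64], [[0, 0, 0], [0, 0, 0], 64], [[0, 0, 0], [0, 0, 0], 64], [[0, 0, 0], [0, 0, 0], 64]]'; python3 d.py -72 122 ) | grep tool.d
python3 look.py 6
python3 - <<'E'
import cv2,numpy as np
a=cv2.imread("pics/s5.png");b=cv2.imread("pics/s6.png")
# shift of plate top band between the two frames
t=cv2.cvtColor(a,6)[170:260,340:470];r=cv2.matchTemplate(cv2.cvtColor(b,6)[150:290,310:500],t,5);_,s,_,l=cv2.minMaxLoc(r);print(s,np.array(l)-[30,20])
E
```

```text
tool delta [ -0.9 -24.4   2.5] press [  0.9 -96.4 124.4] yaw err -0.0013 F [ 4.7 15.8  5.5] tilt [ 0.001 -0.005 -1.   ] t 8.725 j [-0.29  0.39  1.72  0.01  1.04  1.65]
0.9986971020698547 [-4  3]
```

View pics/s6.png

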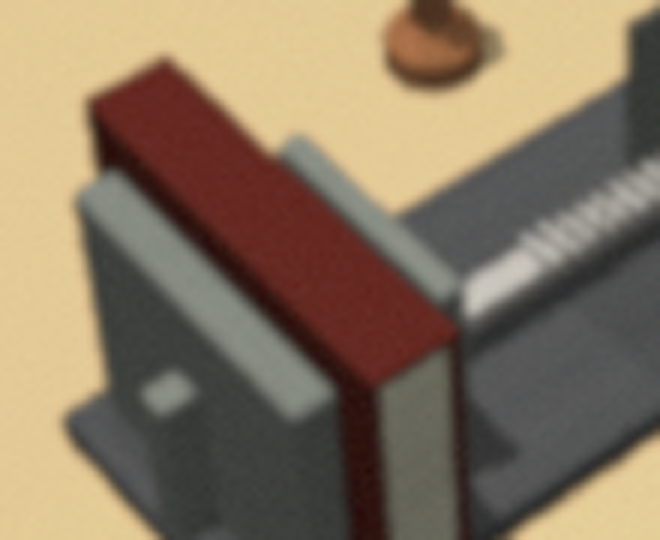

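The plate's top edge has moved about (-4,+3) px further, about 1.5 mm, so the pad is pushed back about 6 mm. The book is upright against the jaw and the trigger is held with about 16 N.

```bash
python3 -c "
from bench import ctrl
print(ctrl.job_done())"
```

```text
the job is handed in; nothing more can be done
None
```

I closed the press in five pumps and handed the job in while still holding the trigger squeezed; by my camera estimate the pad is pushed back about 6 mm of its 14 mm (roughly 5 N on the upright book), but the hand-in returned no verdict.

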